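Start a spin on the bench centrifuge

ROBOT

A 6-joint arm with a two-finger parallel gripper is mounted at the origin on the work surface. World frame = base frame: x ahead of the robot, y to its left, z up, the work surface at z = 0. Lengths are in m, angles in rad, forces in N, time in s.
With the tool pointing down it reaches from about 0.35 to 0.775 m from the base axis. Payload 5.5 kg.
Tool frame: the origin (TCP) lies between the finger pads; the fingertips stand 19 mm ahead of it and the grasp point (between the pads) is the TCP; z points along the fingers, x is the direction in which the jaws open and shut, and the axes are right-handed (so a half turn about z gives the same grasp; the last joint's range is limited). The gripper opens to 85 mm and grips with 20 to 120 N. Pads are 22 mm wide; open, the fingers measure 114 mm over their backs; the gripper's body (76 mm by 85 mm) begins 54 mm behind the grasp point. The pads swing forward as they close: fully open they stand 13 mm farther back than shut.
Start: joints at [0.965, 0.313, 0.046, 1.304, 0, 1.431], TCP at [0.258, 0.514, 0.25] pointing down, gripper open.
Joint ranges: [-2.76, 2.76], [-0.86, 1.69], [-1.03, 1.26], [-2.2, 2.34], [-1.47, 1.5], [-3.14, 3.14]. Speed limits (rad/s): [2.57, 2.57, 3.14, 3.14, 3.14, 3.14].

INTERFACE

Orientations are given as a unit quaternion [w, x, y, z].
In Python, from workcell import env gives the robot as it stands. The module is installed in compiled form; this text tells all that it offers.
- The arm moves only by the tool carry_out, never from a script. Its argument "steps" is a list of rows, each a list of 7 numbers: the gripper command: -1 is shut, 1 is fully open, values between are in proportion, then the shift along the tool's x, y, z in m, then the turn, a rotation vector about the tool's x, y, z in rad. A call has 1 to 20 rows; each row shifts and turns the commanded pose from where the row before left it, along the tool's axes as they then stand; what a row does not reach is not made up. A row lasts 1/8 s, in which the tool goes at most 62.5 mm and 10.7 degrees, less where a joint would pass 70% of its speed; a pose out of reach is approached as far as the arm can. A call with a gripper value outside its range is refused whole. The fingers move at their own pace and stop on an object; "grip_force" is the grip in N (left out, the last holds). Time passes only in rows, so rows that do not move let the fingers close. It gives the time, the measured TCP pose, the force and the opening at its end, in the units of the state.
- env.get_state(): the state, without advancing time (a new reading comes with each control period).
- env.read_camera(name): name is "side" or "top"; returns a dict with "color" (384x512x3 uint8, red, green, blue), "K" (3x3 intrinsics, pixels), "dist" ([k1, k2, p1, p2, k3] as OpenCV has them; the pictures are not rectified), "R" (3x3) and "t" (3): a world point X has camera coordinates R X + t. Camera axes: x right, y down, z forward; pixel columns grow to the right and rows downward; lengths in m; the calibration is good to about 2 mm. A picture is of the moment at which its call begins. There is no depth.
- env.hand_in(): hands the job in, once; it reports no verdict.
The state is a dict: "clock": time; "joint_pos": joint angles; "qvel": joint speeds; "tau": joint torques, N m; "tcp_pos": TCP position; "orientation": TCP orientation; "wrist_force": force on the tool from outside, world axes, zero at the start; "ft_torque": the same for the moment, N m; "finger_gap": finger opening in m.
Only numpy, scipy, OpenCV 4.12 (cv2) and the standard library are available. Lean on these libraries where they do the work, as an engineer would, in place of code of your own. Each camera call takes 0.05 s, during which the arm holds its last target. There are 200 camera calls.

TASK

Start the bench centrifuge by pushing with the fingertips only: first push its raised lid down until it is fully shut, then press down the raised end of the rocker on the supply box so that it tips right over, and last press the big round disc key on the centrifuge right down and let it come up again. Leave the other two keys alone, do not press the disc key before the lid is shut and the rocker is over, do not swing the lid upwards, and do not lift or shift the tube rack, vial tray, jar, vial and pen that stand around.

Things in the scene. Friction and masses are not known exactly. Their poses are not given: they have to be found in the camera images.
- centrifuge: White bench centrifuge, fixed to the bench, 260 (x) x 210 (y) mm. Origin: centre of its underside, on the bench; own x points from its front (towards the robot) to its rear. Front part (own x -130 to -50 mm): a level key deck, 80 mm above the bench. Rear part (own x -50 to +130 mm): the chamber, rim 125 mm above the bench, covered by the lid.
- lid_hinge (a point): The middle of the lid's hinge axis, at the rear of the chamber: 115 mm behind the centrifuge's origin and 125 mm above the bench. The axis runs along the centrifuge's y. It does not move with the lid.
- lid (a joint): Angle of the grey lid (rad): 0 = shut, level; grows as the front edge rises; starts between 0.4 and 0.8 (limit 1.2). The lid is a flat plate 206 mm wide, 12 mm thick, 165 mm from hinge axis to front edge. The hinge is stiff: the lid stays where it is left. Pushing down on the front half of its top with some 1 to 4 N swings it down, the fingertips sliding a little over it.
- lid_edge (a point): Middle of the top of the lid's front edge; moves with the lid. The lid's underside passes through the hinge axis, so when it is shut its top is level, 137 mm above the bench.
- switchbox: White supply box, fixed to the bench, 130 (x) x 76 (y) x 50 mm, to the left or the right of the centrifuge. Origin: centre of its underside. Round socket at its -x end; the black rocker lies in its top around own x = +22 mm.
- rocker (a joint): Angle of the black rocker (rad): 0 to 0.05 at the start, with its half towards the box's +x end (far from the robot) raised; 0.4 = tipped right over, that half level and the other one raised. It stays where it is left. A shallow V, each half 30 mm long, 28 mm wide, 6 mm thick. Some 3 to 6 N on the raised half tip it over.
- rocker_raised (a point): On the top face of the half of the rocker that starts raised, 20 mm from the rocker's axis; moves with it. About 71 mm above the bench at the start, 63 mm when tipped over. The axis runs along the box's y, 22 mm towards +x from the box's origin, 60 mm above the bench.
- disc_key (a joint): Travel of the big round key (m): 0 = up, 0.006 = right down, against a spring of 1.5 N at first and 5 N at the bottom; it springs back when let go.
- disc_key_top (a point): Centre of the top of the big round key: a flat black disc 34 mm in diameter, 15 mm above the key deck (95 mm above the bench). It is one of three keys in a row across the deck, 66 mm apart, 92 mm in front of the centrifuge's origin; which key is in which place varies. Each sits on a grey plate 46 x 50 x 5 mm.
- bar_key (a joint): Travel of the bar key (m), 0 = up, 0.006 = down. To be left alone.
- bar_key_top (a point): Centre of the top of the bar key: a black bar 11 (x) x 38 (y) mm, 15 mm above the deck.
- pip_key (a joint): Travel of the small round key (m), 0 = up, 0.006 = down. To be left alone.
- pip_key_top (a point): Centre of the top of the small round key: 14 mm in diameter, 15 mm above the deck.
- tube_rack: Loose green rack, 120 x 76 mm, 98 mm high with its red-capped tubes; stands on the side where the supply box is not. Origin: centre of its underside. Leave alone.
- jar: Loose clear jar with a white cap and label, 56 mm in diameter, 75 mm high. Origin: centre of its underside. Leave alone.
- vial: Loose amber vial, 30 mm in diameter, 50 mm high, in front of the centrifuge. Origin: centre of its underside. Leave alone.
- pen: Loose marker pen lying in front of the centrifuge, 133 x 14 x 14 mm. Origin: on its underside near its middle, x along it. Leave alone.
- vial_tray: Loose blue tray, 86 x 128 mm, 46 mm high with its white vials. Origin: centre of its underside. Leave alone.
Things that resemble listed ones, but are neither listed nor needed, are in the scene too. Leave any blue or purple look-alike of the switchbox alone.

How it is judged:
By the outcome, as a careful person would: the job done as asked, in the order asked, and still so for the second after the job is handed in, with the robot touching nothing.
It also fails if it takes over 54 s, if anything falls off the work surface, if the arm or the gripper's body presses on something with over 40 N, if the wrist force passes 120 N, or if a joint passes its speed limit or range.

## Working session

There is one attempt and no reset: what is moved stays moved. The work goes in short steps, Python scripts to look and compute and a tool call to move; the robot and the scene stay as the last step left them, time stands still between calls to the robot, and variables do not carry over. Pictures are saved under pics/ and viewed, about 8 in all and at most 12, crops included, and the job is handed in when it is done.

Besides the shell and the picture viewer there is one more tool, called after ">>>" in YAML: its name, and indented under it one key for each argument. carry_out: Moves the arm, as the interface text tells. Its arguments: {"type":"object","properties":{"steps":{"type":"array","items":{"type":"array","items":{"type":"number"}}},"grip_force":{"type":"number"}},"required":["steps"]}

```bash
mkdir -p pics; python3 - <<'E'
from workcell import env
import cv2,pickle
s=env.get_state();print(s)
for n in("top","side"):
    c=env.read_camera(n);pickle.dump(c,open(n+".pkl","wb"))
    cv2.imwrite(f"pics/{n}0.png",cv2.resize(c["color"][:,:,::-1],(800,600),interpolation=cv2.INTER_CUBIC))
    print(n,c["K"],c["dist"],c["R"],c["t"])
E
```

```text
{'clock': 0.0, 'joint_pos': array([ 9.65382744e-01,  3.14006241e-01,  4.49337726e-02,  1.30359995e+00,
       -7.65296674e-06,  1.43119152e+00]), 'qvel': array([ 0.00108603,  0.00031115, -0.00160879, -0.00307727,  0.00015657,
       -0.00104935]), 'tau': array([ 1.02379021e-03, -4.80622780e+01,  2.98535210e+01,  1.91783480e-02,
        1.17942324e-05, -7.72039925e-06]), 'tcp_pos': array([0.25798538, 0.51331846, 0.24938704]), 'orientation': array([ 3.79902835e-04,  8.51218031e-01,  5.24811379e-01, -8.57682767e-04]), 'wrist_force': array([ 0.20407889, -0.05227166, -0.42639629]), 'ft_torque': array([ 0.02531181,  0.04100464, -0.03967125]), 'finger_gap': 0.08510776860118745}
top [[417.3158883    0.         259.43328572]
 [  0.         417.3158883  188.44959335]
 [  0.           0.           1.        ]] [-0.07317123  0.          0.          0.          0.        ] [[-0.02928612 -0.9990843  -0.03119114]
 [-0.99736287  0.03128022 -0.06548929]
 [ 0.06640499  0.02919096 -0.99736566]] [-0.04865746  0.48466583  1.22752484]
side [[499.31408039   0.         261.68254574]
 [  0.         499.31408039 191.27184942]
 [  0.           0.           1.        ]] [-0.00073007  0.          0.          0.          0.        ] [[ 0.7233411  -0.69042875  0.00926257]
 [-0.51684109 -0.55027659 -0.65579796]
 [ 0.45787874  0.46957835 -0.75487962]] [-0.42863504  0.27500157  1.5290599 ]
```

View pics/top0.png

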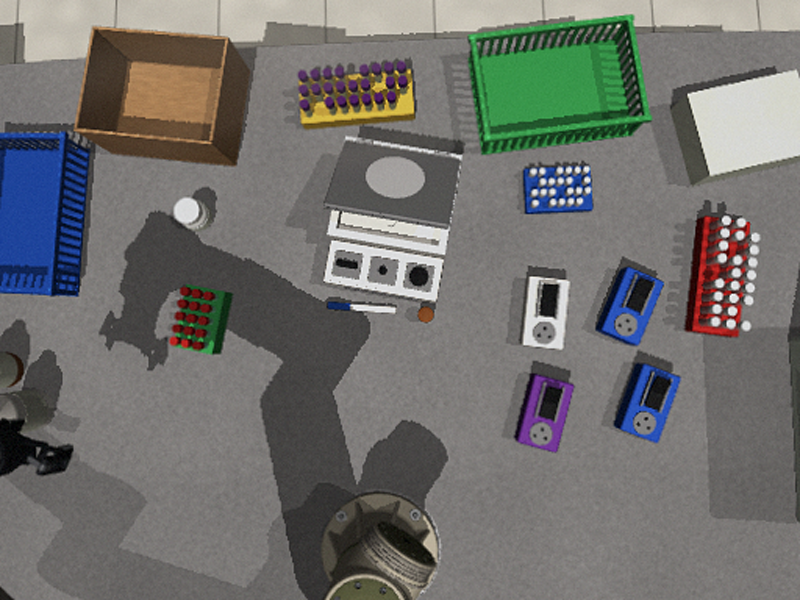

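View pics/side0.png

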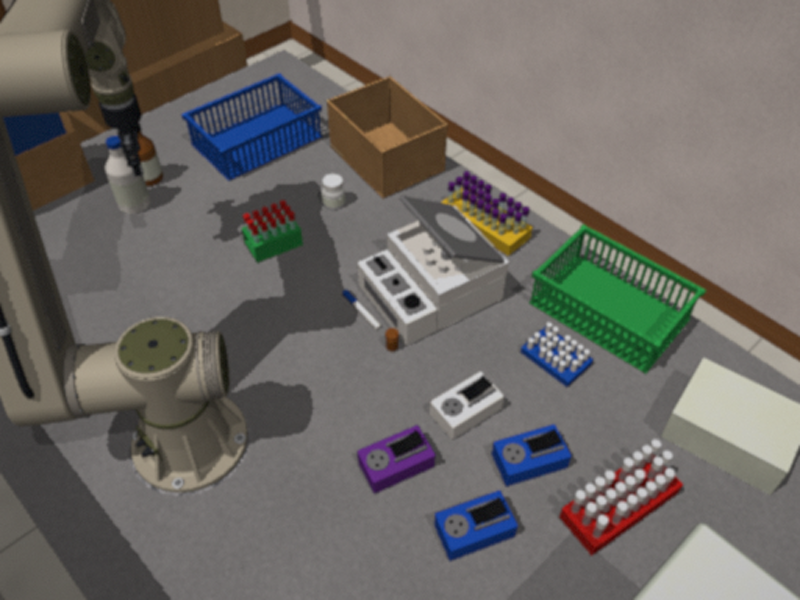

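The top view shows the centrifuge around (390,220) and its keys at bar (347,264), pip (382,270) and disc (419,275). There are four supply-box candidates: white (545,312), blue (630,305), blue (648,402) and purple (545,410). Only the white one fits the description. I'll confirm with one crop and measure.

```bash
cat > h.py <<'E'
import cv2,pickle,numpy as np
def ray(c,uv,z):
    "world point at height z seen at pixel uv (512x384)"
    n=cv2.undistortPoints(np.array([[uv]],float),c["K"],c["dist"])[0,0]
    d=c["R"].T@np.array([*n,1]);o=-c["R"].T@c["t"]
    return o+d*(z-o[2])/d[2]
def proj(c,X):
    return cv2.projectPoints(np.atleast_2d(X).astype(float),cv2.Rodrigues(c["R"])[0],c["t"],c["K"],c["dist"])[0][:,0]
E
python3 - <<'E'
from h import *
t=pickle.load(open("top.pkl","rb"));s=pickle.load(open("side.pkl","rb"))
k=.64
for n,c,uv,z in [("disc",t,(419,275),.095),("pip",t,(382,270),.095),("bar",t,(347,264),.095),("discS",s,(412,301),.095),("pipS",s,(396,282),.095),("barS",s,(380,263),.095),("box rocker",t,(549,300),.063),("socket",t,(544,331),.05),("rockS",s,(480,388),.063),("sockS",s,(452,407),.05)]:
    print(n,ray(c,(uv[0]*k-.2,uv[1]*k-.2),z).round(4))
a=cv2.resize(t["color"][85:235,200:380,::-1],None,fx=4,fy=4,interpolation=cv2.INTER_CUBIC);cv2.imwrite("pics/topc.png",a)
a=cv2.resize(s["color"][110:280,215:345,::-1],None,fx=3.5,fy=3.5,interpolation=cv2.INTER_CUBIC);cv2.imwrite("pics/sidec.png",a)
E
```

```text
disc [ 0.5123 -0.0905  0.095 ]
pip [ 0.5234 -0.0246  0.095 ]
bar [0.5363 0.038  0.095 ]
discS [ 0.5072 -0.0968  0.095 ]
pipS [ 0.5195 -0.0342  0.095 ]
barS [0.5323 0.0311 0.095 ]
box rocker [ 0.462 -0.326  0.063]
socket [ 0.4059 -0.3169  0.05  ]
rockS [ 0.4673 -0.3327  0.063 ]
sockS [ 0.4019 -0.3203  0.05  ]
```

View pics/topc.png

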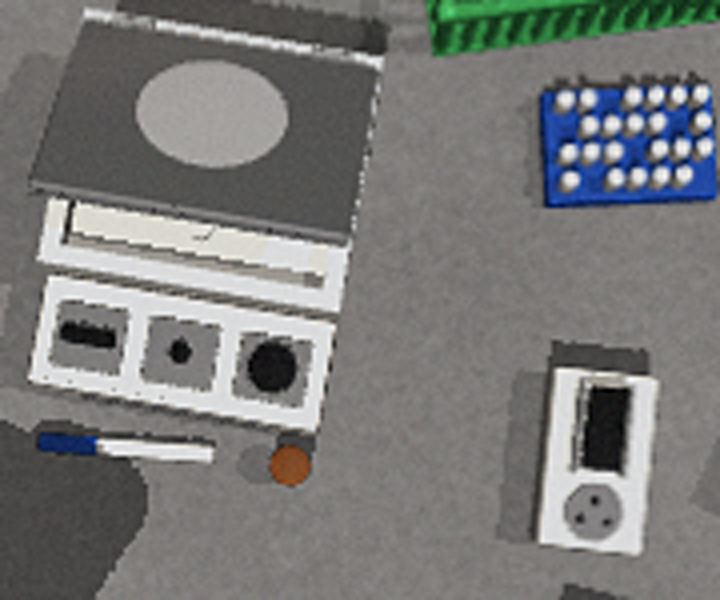

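View pics/sidec.png

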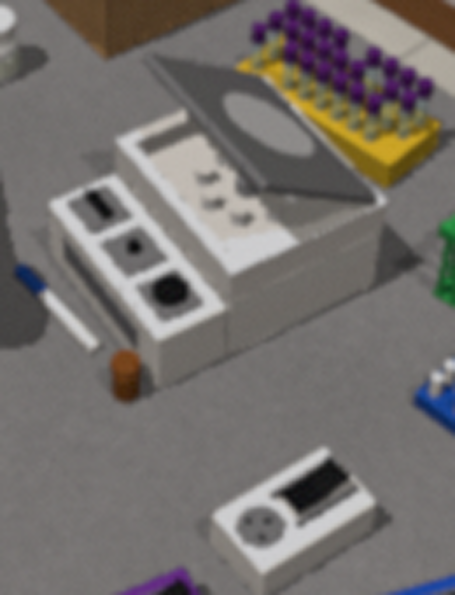

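The crop confirms it. The disc is the largest round key, at the right of the row at (272,366) in the top crop; pip is at (180,349) and bar at (88,333). The white box has its rocker at (606,428) and its socket at (593,511). The lid's front edge runs (32,190)-(347,240). Next I'll fit the poses from both cameras.

```bash
python3 - <<'E'
from h import *
from scipy.optimize import least_squares
t=pickle.load(open("top.pkl","rb"));s=pickle.load(open("side.pkl","rb"))
T=lambda p:np.array([200+(p[0]+.5)/4-.5,85+(p[1]+.5)/4-.5])
S=lambda p:np.array([215+(p[0]+.5)/3.5-.5,110+(p[1]+.5)/3.5-.5])
def w(x,y,yaw,P):
    c,n=np.cos(yaw),np.sin(yaw);P=np.array(P,float)
    return np.c_[x+c*P[:,0]-n*P[:,1],y+n*P[:,0]+c*P[:,1],P[:,2]]
def cen(lid):
    e=[115-165*np.cos(lid)-12*np.sin(lid),0,125+165*-0+165*np.sin(lid)+12*np.cos(lid)]
    L=lambda y:[e[0],y,e[2]]
    return np.array([[-92,-66,95],[-92,0,95],[-92,66,95],L(103),L(-103),[-130,105,80],[-130,-105,80]])/1e3
ct=[(272,366),(180,349),(88,333),(32,190),(347,240),(30,382),(316,431)]
cs=[(171,290),(134,247),(98,204),(149,58),(262,190),(50,207),(158,335)]
def f(p):
    X=w(*p[:3],cen(p[3]));return np.r_[proj(t,X)-[T(q) for q in ct],proj(s,X)-[S(q) for q in cs]]
r=least_squares(lambda p:f(p).ravel(),[.6,-.03,-.15,.6]);print(r.x.round(4),"\n",f(r.x).round(1).tolist())
print("disc,..,lid corners",w(*r.x[:3],cen(r.x[3])).round(4).tolist(),"hinge",w(*r.x[:3],[[.115,0,.125]]))
B=np.array([[65,38,50],[65,-38,50],[-65,-38,50],[-65,38,50]])/1e3
bt=[(555,368),(660,378),(640,553),(538,543)];bs=[(325,449),(376,496),(265,568),(213,514)]
g=lambda p:np.r_[proj(t,w(*p,B))-[T(q) for q in bt],proj(s,w(*p,B))-[S(q) for q in bs]]
r=least_squares(lambda p:g(p).ravel(),[.44,-.32,-.1]);print(r.x.round(4),g(r.x).round(1).tolist())
print("axis,raised",w(*r.x,[[.022,0,.06],[.042,0,.071]]).round(4))
E
```

```text
[ 0.6149 -0.0481 -0.2123  0.6324] 
 [[1.3, 0.1], [1.1, 0.1], [1.0, -0.1], [-1.0, 0.6], [1.7, 2.5], [0.2, -1.0], [1.6, 0.0], [0.1, -1.3], [0.4, -1.6], [0.8, -1.5], [-2.7, -2.7], [-0.8, -2.4], [-0.4, -2.2], [0.1, 1.2]]
disc,..,lid corners [[0.511, -0.0932, 0.095], [0.5249, -0.0287, 0.095], [0.5389, 0.0358, 0.095], [0.612, 0.0579, 0.2322], [0.5686, -0.1435, 0.2322], [0.5099, 0.0819, 0.08], [0.4657, -0.1233, 0.08]] hinge [[ 0.72730043 -0.07233764  0.125     ]]
[ 0.4404 -0.3235 -0.1361] [[0.4, -0.8], [0.3, -0.6], [1.2, 0.6], [0.3, 0.3], [-0.4, -2.3], [0.6, 0.5], [-0.8, 0.9], [-1.2, -1.0]]
axis,raised [[ 0.4622 -0.3265  0.06  ]
 [ 0.482  -0.3292  0.071 ]]
```

>>> carry_out:
  steps:
    - [-1,0,0,-0.035,0,0,-0.125]
    - [-1,0,0,-0.035,0,0,-0.125]
    - [-1,-0.0295,0.029,0,0,0,0]
    - [-1,-0.0295,0.029,0,0,0,0]
    - [-1,-0.0295,0.029,0,0,0,0]
    - [-1,-0.0295,0.029,0,0,0,0]
    - [-1,-0.0295,0.029,0,0,0,0]
    - [-1,-0.0295,0.029,0,0,0,0]
    - [-1,-0.0295,0.029,0,0,0,0]
    - [-1,-0.0295,0.029,0,0,0,0]
    - [-1,-0.0295,0.029,0,0,0,0]
    - [-1,-0.0295,0.029,0,0,0,0]
    - [-1,-0.0295,0.029,0,0,0,0]
    - [-1,-0.0295,0.029,0,0,0,0]
    - [-1,-0.0295,0.029,0,0,0,0]
    - [-1,-0.0295,0.029,0,0,0,0]
    - [-1,-0.0295,0.029,0,0,0,0]
    - [-1,-0.0295,0.029,0,0,0,0]
  grip_force: 30

```text
clock: 2.35
tcp_pos: [0.6109, -0.0478, 0.3197]
orientation: [-0.0, 0.779, 0.627, -0.0]
wrist_force: [1.1, 0.4, 0.5]
finger_gap: -0.0002
```

>>> carry_out:
  steps:
    - [-1,0,0,0.025,0,0,0]
    - [-1,0,0,0.025,0,0,0]
    - [-1,0,0,0.01,0,0,0]
    - [-1,0,0,0.01,0,0,0]
    - [-1,0,0,0.01,0,0,0]
    - [-1,0,0,0.01,0,0,0]
    - [-1,0,0,0.01,0,0,0]
    - [-1,0,0,0.01,0,0,0]
    - [-1,0,0,0.01,0,0,0]
    - [-1,0,0,0.01,0,0,0]
    - [-1,0,0,0.01,0,0,0]
    - [-1,0,0,0.01,0,0,0]

```text
clock: 3.85
tcp_pos: [0.6104, -0.0466, 0.1695]
orientation: [-0.0, 0.779, 0.627, -0.0]
wrist_force: [-0.4, -0.3, 1.7]
finger_gap: -0.0004
```

Contact force is about 1.5 N. I'll continue down to shut (TCP z ≈ 0.156) in small steps.

>>> carry_out:
  steps:
    - [-1,0,0,0.005,0,0,0]
    - [-1,0,0,0.004,0,0,0]
    - [-1,0,0,0.003,0,0,0]
    - [-1,0,0,0.002,0,0,0]
    - [-1,0,0,0,0,0,0]

```text
clock: 4.47
tcp_pos: [0.6106, -0.0467, 0.1563]
orientation: [0.0, 0.779, 0.627, 0.0]
wrist_force: [0.6, -1.2, 1.3]
finger_gap: -0.0006
```

>>> carry_out:
  steps:
    - [-1,0,0,0.0015,0,0,0]
    - [-1,0,0,0,0,0,0]

```text
clock: 4.72
tcp_pos: [0.6107, -0.0467, 0.156]
orientation: [0.001, 0.779, 0.627, 0.0]
wrist_force: [-1.8, 1.1, 5.5]
finger_gap: 0.0002
```

```bash
python3 -c "
from workcell import env
for i in range(4):
    s=env.get_state();print(s['clock'],s['tcp_pos'],s['wrist_force']);env.read_camera('top')"
```

```text
4.725 [ 0.61070557 -0.04668472  0.15601568] [-1.8347061   1.06246322  5.5323277 ]
4.775 [ 0.61071074 -0.04668581  0.15603639] [-2.02994048  0.90533526  6.72227283]
4.825 [ 0.61070733 -0.04666316  0.1560165 ] [-1.62150251  0.76743967  6.04106001]
4.875 [ 0.61075137 -0.04669555  0.15605215] [-1.81184597  0.07668461  6.0919556 ]
```

Force rises to 6 N with no further travel at z = 0.156, so the lid is shut. I'll press a touch more, then rise and go over the rocker.

>>> carry_out:
  steps:
    - [-1,0,0,0.0015,0,0,0]
    - [-1,0,0,0,0,0,0]
    - [-1,0,0,-0.03,0,0,0]
    - [-1,0,0,-0.03,0,0,0]
    - [-1,-0.0379,-0.0082,0,0,0,0]
    - [-1,-0.0379,-0.0082,0,0,0,0]
    - [-1,-0.0379,-0.0082,0,0,0,0]
    - [-1,-0.0379,-0.0082,0,0,0,0]
    - [-1,-0.0379,-0.0082,0,0,0,0]
    - [-1,-0.0379,-0.0082,0,0,0,0]
    - [-1,-0.0379,-0.0082,0,0,0,0]
    - [-1,-0.0379,-0.0082,0,0,0,0]
    - [-1,0,0,0,0,0,0]

```text
clock: 6.55
tcp_pos: [0.4805, -0.3312, 0.2132]
orientation: [0.0, 0.78, 0.625, -0.0]
wrist_force: [-0.1, 0.0, 0.1]
finger_gap: -0.0002
```

```bash
python3 - <<'E'
from workcell import env
from h import *
im=[]
for n,(y,x) in (("side",(110,215)),("top",(75,190))):
    c=env.read_camera(n);pickle.dump(c,open(n+"1.pkl","wb"))
    im.append(cv2.resize(c["color"][y:y+170,x:x+130 if n=="side" else x+180,::-1],None,fx=2.5,fy=2.5,interpolation=cv2.INTER_CUBIC))
cv2.imwrite("pics/b.png",np.hstack(im)); print(env.get_state()["joint_pos"],env.get_state()["tcp_pos"])
E
```

```text
[-7.37360503e-01  3.41163979e-01 -5.66613133e-03  1.22419990e+00
  4.50141885e-04 -5.20559550e-01] [ 0.48128929 -0.3288931   0.21320945]
```

View pics/b.png

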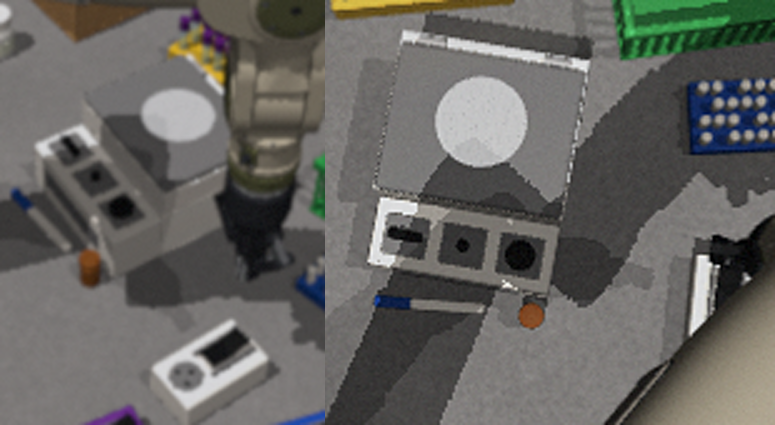

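The lid now lies flat over the chamber in both views, and the tips are over the far half of the white box's rocker. Next I press the rocker.

>>> carry_out:
  steps:
    - [-1,0,0,0.03,0,0,0]
    - [-1,0,0,0.03,0,0,0]
    - [-1,0,0,0.03,0,0,0]
    - [-1,0,0,0.02,0,0,0]
    - [-1,0,0,0.008,0,0,0]
    - [-1,0,0,0.004,0,0,0]
    - [-1,0,0,0.004,0,0,0]
    - [-1,0,0,0.004,0,0,0]
    - [-1,0,0,0.002,0,0,0]
    - [-1,0,0,0,0,0,0]

```text
clock: 7.9
tcp_pos: [0.4822, -0.3294, 0.082]
orientation: [0.001, 0.779, 0.627, 0.0]
wrist_force: [1.6, 0.7, 5.2]
finger_gap: -0.0
```

>>> carry_out:
  steps:
    - [-1,0,0,0.0015,0,0,0]
    - [-1,0,0,0.0015,0,0,0]
    - [-1,0,0,0,0,0,0]
    - [-1,0,0,0,0,0,0]

```text
clock: 8.4
tcp_pos: [0.4822, -0.3295, 0.0818]
orientation: [0.002, 0.779, 0.627, 0.0]
wrist_force: [-3.3, 4.9, 22.3]
finger_gap: 0.0003
```

It stopped at tip height 63 mm with 22 N, so the rocker is fully over. I'll rise, move over the disc key, and check with a picture.

>>> carry_out:
  steps:
    - [-1,0,0,-0.03,0,0,0]
    - [-1,0,0,-0.03,0,0,0]
    - [-1,0,0,-0.03,0,0,0]
    - [-1,0.0394,-0.0037,0,0,0,0]
    - [-1,0.0394,-0.0037,0,0,0,0]
    - [-1,0.0394,-0.0037,0,0,0,0]
    - [-1,0.0394,-0.0037,0,0,0,0]
    - [-1,0.0394,-0.0037,0,0,0,0]
    - [-1,0.0394,-0.0037,0,0,0,0]
    - [-1,0,0,0.02,0,0,0]
    - [-1,0,0,0.015,0,0,0]
    - [-1,0,0,0,0,0,0]
    - [-1,0,0,0,0,0,0]

```text
clock: 10.02
tcp_pos: [0.5104, -0.0937, 0.1334]
orientation: [-0.0, 0.779, 0.626, -0.0]
wrist_force: [-0.2, 0.2, -0.4]
finger_gap: 0.0003
```

```bash
python3 - <<'E'
from workcell import env
from h import *
im=[]
for n,(y,x) in (("side",(110,215)),("top",(75,190))):
    c=env.read_camera(n)
    im.append(cv2.resize(c["color"][y:y+170,x:x+130 if n=="side" else x+180,::-1],None,fx=2.5,fy=2.5,interpolation=cv2.INTER_CUBIC))
cv2.imwrite("pics/c.png",np.hstack(im)); print(env.get_state()["tcp_pos"])
E
```

```text
[ 0.51077881 -0.09373418  0.1338465 ]
```

View pics/c.png

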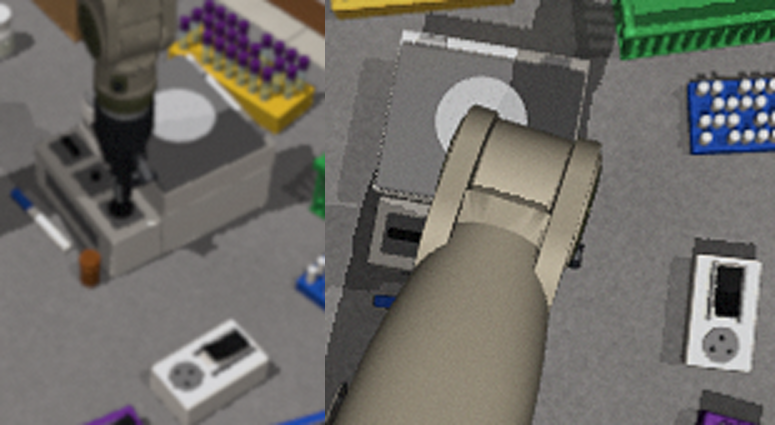

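The fingertips stand over the disc key at (122,208), the lid is flat, and the rocker looks changed at its near end. Pressing down to TCP z ≈ 0.108.

>>> carry_out:
  steps:
    - [-1,0,0,0.01,0,0,0]
    - [-1,0,0,0.006,0,0,0]
    - [-1,0,0,0.003,0,0,0]
    - [-1,0,0,0.003,0,0,0]
    - [-1,0,0,0.003,0,0,0]
    - [-1,0,0,0.002,0,0,0]
    - [-1,0,0,0.001,0,0,0]
    - [-1,0,0,0,0,0,0]

```text
clock: 11.12
tcp_pos: [0.51, -0.093, 0.1077]
orientation: [0.0, 0.779, 0.627, 0.0]
wrist_force: [-9.2, 2.0, 21.5]
finger_gap: 0.0003
```

It bottomed out at tip 0.0887 m with 21 N, more than the spring's 5 N. Releasing, rising and moving clear to the left.

>>> carry_out:
  steps:
    - [-1,0,0,-0.006,0,0,0]
    - [-1,0,0,-0.03,0,0,0]
    - [-1,0,0,-0.05,0,0,0]
    - [-1,0,0,-0.05,0,0,0]
    - [-1,0,0,-0.03,0,0,0]
    - [-1,0.04,-0.01,0,0,0,0]
    - [-1,0.04,-0.01,0,0,0,0]
    - [-1,0.04,-0.01,0,0,0,0]
    - [-1,0.04,-0.01,0,0,0,0]
    - [-1,0.04,-0.01,0,0,0,0]
    - [-1,0.04,-0.01,0,0,0,0]
    - [-1,0.04,-0.01,0,0,0,0]
    - [-1,0.04,-0.01,0,0,0,0]
    - [-1,0.04,-0.01,0,0,0,0]
    - [-1,0,0,0,0,0,0]

```text
clock: 13.0
tcp_pos: [0.4995, 0.2805, 0.2708]
orientation: [-0.0, 0.778, 0.628, 0.0]
wrist_force: [-0.1, -0.8, -0.3]
finger_gap: -0.0002
```

```bash
python3 - <<'E'
from workcell import env
from h import *
im=[]
for n,(y,x) in (("side",(110,215)),("top",(75,190))):
    c=env.read_camera(n); c0=pickle.load(open(n+".pkl","rb"))
    im.append(cv2.resize(c["color"][y:y+170,x:x+130 if n=="side" else x+180,::-1],None,fx=2.5,fy=2.5,interpolation=cv2.INTER_CUBIC))
    if n=="side":
        z=[cv2.resize(q["color"][235:280,270:328,::-1],(387,170),interpolation=cv2.INTER_CUBIC) for q in (c0,c)]
o=np.hstack(im);b=np.hstack(z);b=cv2.copyMakeBorder(b,0,0,0,max(0,o.shape[1]-b.shape[1]),0)[:,:o.shape[1]]
cv2.imwrite("pics/d.png",np.vstack([o,b])); print(env.get_state()["tcp_pos"])
E
```

```text
[0.49956717 0.27812367 0.27092101]
```

View pics/d.png

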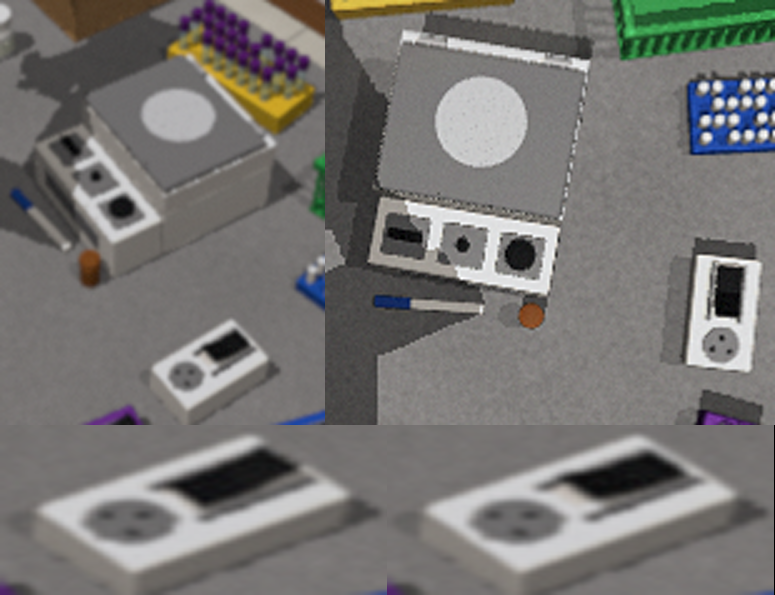

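The lid is flat, the rocker's near half is now raised (before left, after right), all three keys look up, and the pen and vial are in place. Handing in.

```bash
python3 -c "
from workcell import env
print(env.hand_in())"
```

```text
the job is handed in; nothing more can be done
None
```

The job is done and handed in at about 13 s on the robot's clock, with the steps in the order asked. `hand_in` gives no verdict, so these are my own checks:

- **Lid:** I pushed it down with shut fingertips until it stopped at 137 mm, with the force rising to about 6 N. Both cameras show it flat.
- **Rocker:** I pressed the far half on the white supply box until it stopped at 63 mm under 22 N. The before and after crops show the near half now raised.
- **Disc key:** I pressed it to a hard stop about 6 mm down at 21 N, then released it. That press was sideways-loaded by about 9 N.
- **Key back up:** The last picture is consistent with all three keys being up, but I did not measure their height.
- **Loose things:** The pen, vial and vial tray look unmoved in the last pictures. The tube rack was outside those crops, and the jar only partly in view. The arm passed well above both and never went near them at low height.

No check failed. The two cameras' readings of the keys differed by up to about 10 mm, so I used one pose fitted to both. It was good enough for every push.

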